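Set the polishing-fluid feed valve two turns open

TASK

Set the polishing-fluid feed on the bench: by the black crank handle on the red handwheel, turn the wheel clockwise (seen from above) until the valve is shut hard against its stop, then back it off anticlockwise exactly two full turns from that stop. Finish with the gripper still holding that handle, with the wheel standing still there; do not let go. Leave the blue-wheeled valve, the wrench, the tin and the brush where they are.

Things in the scene. Friction and masses are not known exactly. Their poses are not given: they have to be found in the camera images.
- feed_valve: The valve to set: brass globe valve bolted to the bench on a pipe along its own x axis (bench flanges 52 mm across, centred 85 mm either side of the stem); level RED three-spoke handwheel, 114 mm across outside. Origin: on the bench surface, on the upright stem's axis; z up. Rim top 144 mm, hub nut top 151 mm above the bench.
- feed_wheel (a joint): Turn of the red wheel, rad, counted over all turns: 0 = shut at its stop, grows anticlockwise from above as it opens (to about 4 turns; starts 0.3 to 1.2 turns open). The crank handle's direction from the stem is the valve's yaw plus this value, so at 0 it lies on the valve's +x side. Drag about 0.2 N m (4 N at the handle); it stays where left and does not rise or sink.
- feed_grip: Black plastic crank handle of the red wheel: an upright cylinder, 24 mm across, 46 mm tall, that spins freely on its own pin, so a gripper can keep its yaw while carrying it round. Its axis is 50 mm from the stem's. Origin: centre of its underside, 152 mm above the bench; top at 198 mm. Of the wheel only the hub nut and the handle's steel foot (18 mm across) rise above the rim's top.
- feed_handle (a point): The point to grip: on the axis of the red wheel's crank handle, at mid-height, 176 mm above the bench.
- air_handle (a point): The same point of the blue wheel's crank handle (same size, 24 mm across, top at 198 mm above the bench). To be left alone.
- air_valve: The other valve, to be left alone: brass globe valve bolted to the bench on a pipe along its own x axis (bench flanges 52 mm across, centred 85 mm either side of the stem); level BLUE three-spoke handwheel, 114 mm across outside. Origin: on the bench surface, on the upright stem's axis; z up. Rim top 144 mm, hub nut top 151 mm above the bench. Same black crank handle; the two valves may change sides.
- wrench: Steel wrench lying loose on the bench between the valves; to be left alone.
- tin: Closed tin with a yellow band, 66 mm across and 60 mm tall, standing loose beyond the valves. Origin: centre of its underside. To be left alone.
- brush: Hand brush lying loose beyond the valves; to be left alone.
Things that resemble listed ones, but are neither listed nor needed, are in the scene too. Leave any green look-alike of the feed_valve alone.

How it is judged:
By the outcome, as a careful person would: the job done as asked, in the order asked, and still so for the second after the job is handed in, while the arm keeps its last pose, push and grip.
It also fails if it takes over 58 s, if anything falls off the work surface, if the arm or the gripper's body presses on something with over 40 N, if the wrist force passes 120 N, or if a joint passes its speed limit or range.

ROBOT

A 7-joint arm with a two-finger parallel gripper is mounted at the origin on the work surface. World frame = base frame: x ahead of the robot, y to its left, z up, the work surface at z = 0. Lengths are in mm, angles in rad, forces in N, time in s.
With the tool pointing down it reaches from about 400 to 875 mm from the base axis. Payload 4.4 kg.
Tool frame: the origin (TCP) lies at the very end of the fingers, on their centre line; the grasp point (between the pads) lies 19 mm behind it; y points along the fingers, x is the direction in which the jaws open and shut, and the axes are right-handed (so a half turn about y gives the same grasp; the last joint's range is limited). The gripper opens to 85 mm and grips with 20 to 120 N. Pads are 22 mm wide; open, the fingers measure 114 mm over their backs; the gripper's body (76 mm by 85 mm) begins 54 mm behind the grasp point. The pads swing forward as they close: fully open they stand 13 mm farther back than shut.
Start: joints at [-1.233, 0.628, 0.038, 1.517, -0.027, 0.996, -0.02], TCP at [255.373, 597.748, 231.313] pointing down, gripper open.
Joint ranges: [-3.06, 3.06], [-0.37, 2.12], [-1.25, 1.32], [0.18, 2.47], [-1.1, 4.24], [0.23, 1.98], [-2.94, 2.94]. Speed limits (rad/s): [2.57, 2.57, 3.14, 3.14, 3.14, 3.14, 3.14].

INTERFACE

Orientations are given as [roll, pitch, yaw] about the fixed x, y, z axes, in that order (R = Rz(yaw) Ry(pitch) Rx(roll)).
In Python, from cell import ctrl, get_image, nets gives the robot as it stands. The module is installed in compiled form; this text tells all that it offers.
- The arm moves only by the tool step_arm, never from a script. Its argument "moves" is text: rows parted by semicolons, each of 7 numbers parted by spaces: the shift along the tool's x, y, z normalised to -1 to 1, where 1 is 0.05 m, then the turn, a rotation vector about the tool's x, y, z normalised to -1 to 1, where 1 is 0.12 rad, then the opening, from 0 (shut) to 1 (fully open). A call has 1 to 20 rows; each row shifts and turns the commanded pose from where the row before left it, along the tool's axes as they then stand; what a row does not reach is not made up. A row lasts 1/10 s, in which the tool goes at most 50 mm and 8.59 degrees, less where a joint would pass 70% of its speed; a pose out of reach is approached as far as the arm can. A call with a number of a shift or a turn outside -1 to 1 is refused whole. A call with a gripper value outside its range is refused whole. The fingers move at their own pace and stop on an object; the grip force is fixed at half the most. Time passes only in rows, so rows that do not move let the fingers close. It gives the time, the measured TCP pose, the force and the opening at its end, in the units of the state.
- ctrl.read_state(): the state, without advancing time (a new reading comes with each control period).
- get_image(name): name is "side" or "top"; returns a dict with "color" (400x640x3 uint8, blue, green, red), "vertical_fov" (degrees; the focal length in pixels is half the picture's height over the tangent of half this angle, whatever the lens; pixels are square), "cx", "cy" (the principal point, pixels), "R" (3x3) and "t" (3): a world point X has camera coordinates R X + t. Camera axes: x right, y down, z forward; pixel columns grow to the right and rows downward; lengths in mm; the calibration is good to about 2 mm. A picture is of the moment at which its call begins. There is no depth.
- ctrl.finish_job(): hands the job in, once; it reports no verdict.
Trained networks look in a picture, given as the dict that the camera call returned (one of the last four; its "shot" number tells which), for a name from the list of things; names that differ only in an ending like _2 or _b are one class to them, and where a whole thing is asked for, a point or a joint stands for the part that bears it (a point fixed in the world has none). Each returns a list of dicts, best first, with "conf" (0 to 1); they miss things now and then, are a little off and sometimes report something else, mostly with a low value. They report only what shows in the picture. A call takes as long as a camera call. They do not tell look-alikes from the thing itself.
- nets.find_in(picture, target): "position" ([x, y, z] in mm, in world coordinates, good to about 4 mm: the middle of the surface that is visible of it).
- nets.cut_out(picture, target): "pixels" (400x640 bool, what is visible of it).
- nets.place_of(picture, target): "position" ([x, y, z] in mm, in world coordinates, good to about 4 mm: a listed point, or the origin of a listed thing).
The state is a dict: "clock": time; "qpos": joint angles; "qd": joint speeds; "tau": joint torques, N m; "eef_pos": TCP position; "tool_rot": TCP orientation; "force": force on the tool from outside, world axes, zero at the start; "torque": the same for the moment, N m; "width": finger opening in mm.
Only numpy, scipy, OpenCV 4.12 (cv2) and the standard library are available. Lean on these libraries where they do the work, as an engineer would, in place of code of your own. Each camera call takes 0.05 s, during which the arm holds its last target.

## Working session

There is one attempt and no reset: what is moved stays moved. The work goes in short steps, Python scripts to look and compute and a tool call to move; the robot and the scene stay as the last step left them, time stands still between calls to the robot, and variables do not carry over. Pictures are saved under pics/ and viewed, and the job is handed in when it is done.

Besides the shell and the picture viewer there is one more tool, called after "Request:" in YAML: its name, and indented under it one key for each argument. step_arm: Moves the arm, as the interface text tells. Scaled input: -1 to 1 covers 0.05 m each way for a shift and 0.12 rad each way for a turn. Its arguments: {"type":"object","properties":{"moves":{"type":"string"}},"required":["moves"]}

```bash
mkdir -p pics
cat > h.py <<'E'
import numpy as np,cv2
from cell import ctrl,get_image,nets
def proj(p,X):
    f=200/np.tan(np.radians(p["vertical_fov"])/2)
    c=np.array(p["R"])@np.array(X,float)+np.array(p["t"])
    return p["cx"]+f*c[0]/c[2],p["cy"]+f*c[1]/c[2]
def ray(p,u,v,z):
    f=200/np.tan(np.radians(p["vertical_fov"])/2)
    R=np.array(p["R"]);o=-R.T@np.array(p["t"]);d=R.T@np.array([(u-p["cx"])/f,(v-p["cy"])/f,1])
    return o+d*(z-o[2])/d[2]
E
python3 - <<'E'
from h import *
s=ctrl.read_state();print(s)
for n in("top","side"):
    p=get_image(n);cv2.imwrite(f"pics/{n}0.png",p["color"])
    print(n,p["vertical_fov"],p["cx"],p["cy"],"cam",-np.array(p["R"]).T@np.array(p["t"]))
    for t in("feed_valve","feed_handle","air_handle","air_valve"):
        for d in nets.place_of(p,t):print(t,np.round(d["position"],1),round(d["conf"],2),np.round(proj(p,d["position"])))
E
```

```text
{'clock': 0.0, 'qpos': array([-1.23281721,  0.62931208,  0.03845312,  1.51839659, -0.02696994,
        0.99630236, -0.02000742]), 'qd': array([ 0.00128541, -0.00098776, -0.00010037, -0.00093782, -0.00048261,
       -0.00132671,  0.00017813]), 'tau': array([ 2.10502481e-04, -5.63405156e+01,  1.22618202e+00, -1.93450177e+01,
        1.10082608e-02,  1.04660302e-02,  1.87819978e-05]), 'eef_pos': array([255.11970897, 597.14646831, 230.40223362]), 'tool_rot': array([-1.57085209,  0.00189931,  1.16701641]), 'force': array([ 0.00073349,  0.12089707, -0.36478644]), 'torque': array([ 0.04663444,  0.02840576, -0.00806913]), 'width': 85.4070695213612}
top 45.645570372639575 308.9820910223899 204.02062029506408 cam [ 415.57459822   33.93080913 1242.75529773]
feed_valve [365.5 345.1   1.1] 0.95 [188. 271.]
feed_valve [588.5 231.   -2.8] 0.76 [231. 184.]
feed_valve [ 300.1 -167.6   -1.3] 0.74 [386. 291.]
feed_handle [402.5 374.6 175.5] 0.71 [155. 258.]
feed_handle [ 340.4 -137.8  174.4] 0.67 [385. 280.]
feed_handle [631.8 209.5 173.5] 0.41 [228. 155.]
air_handle [ 542.1 -190.8  176.7] 0.4 [405. 189.]
air_valve [ 574.1 -234.     1.5] 0.8 [408. 185.]
air_valve [587.7 227.8  -2.3] 0.31 [232. 185.]
side 49.92535853791831 323.7911559431724 208.09184371839785 cam [ 500.34415354 -624.87366339  944.45015785]
feed_valve [582.1 230.1  -1.7] 0.83 [328. 186.]
feed_valve [ 303.2 -165.8    2.6] 0.79 [225. 318.]
feed_handle [401.3 374.8 174.2] 0.58 [260. 112.]
feed_handle [629.9 210.5 176.7] 0.46 [347. 145.]
feed_handle [ 344.8 -135.7  175.1] 0.46 [231. 267.]
feed_handle [629.5 207.  149.5] 0.3 [346. 154.]
air_handle [ 547.2 -192.7  174.1] 0.54 [330. 283.]
air_valve [ 580.1 -234.6    2.3] 0.78 [346. 336.]
```

View pics/top0.png

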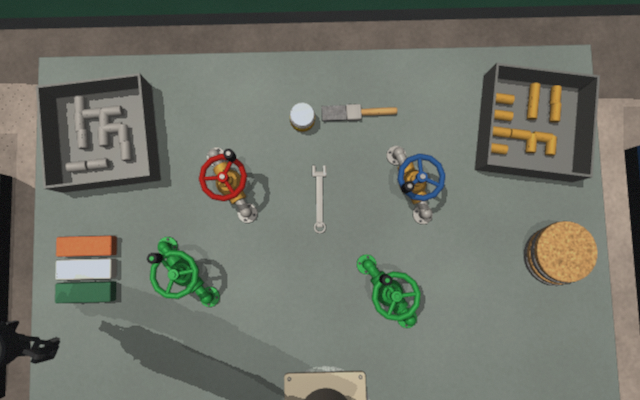

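View pics/side0.png

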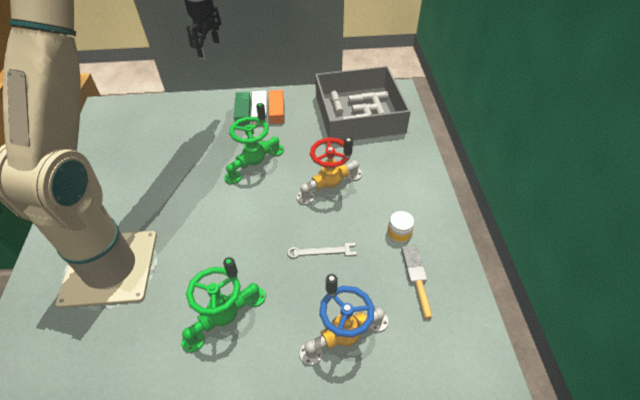

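The red valve is at top px (223,177), with its handle at (229,155). The green look-alikes are at (175,273) and (396,296), and the blue valve is on the right. Next I measure the red wheel precisely.

Run:
```python
from h import *
from scipy.optimize import least_squares
for n in("top","side"):
    p=get_image(n);im=p["color"].astype(int)
    b,g,r=im[...,0],im[...,1],im[...,2]
    m=((r>110)&(g<60)&(b<70)).astype(np.uint8)
    u0,v0=proj(p,[585,230,144])
    k=np.zeros_like(m);cv2.circle(k,(int(u0),int(v0)),45,1,-1);m&=k
    cs,_=cv2.findContours(m,cv2.RETR_EXTERNAL,cv2.CHAIN_APPROX_NONE);c=np.vstack(cs)
    h=cv2.convexHull(c)[:,0]
    W=np.array([ray(p,u,v,138)[:2] for u,v in h])
    f=least_squares(lambda q:np.hypot(W[:,0]-q[0],W[:,1]-q[1])-q[2],[585,230,57],loss="soft_l1")
    print(n,m.sum(),f.x,np.round(f.fun,1))
    x,y=int(u0),int(v0)
    cr=p["color"][y-60:y+60,x-80:x+80].copy()
    cv2.imwrite(f"pics/{n}crop.png",cv2.resize(cr,None,fx=5,fy=5,interpolation=cv2.INTER_CUBIC)); print(x-80,y-60)
    for d in nets.cut_out(p,"feed_handle"):
        vs,us=np.nonzero(d["pixels"]);print(d["conf"],us.mean(),vs.mean(),us.min(),us.max(),vs.min(),vs.max(), ray(p,us.mean(),vs.mean(),176))
    for X in([585,230,144],[630,209,198]):print(proj(p,X))
```

```text
top 737 [586.85414397 229.77333871  54.26741972] [ 0.3 -4.7 -3.   0.8  0.5 -0.4 -0.2  0.4 -0.5  1.   0.6  0.1 -0.5  0.4
 -0.2 -0.3 -0.8  0.1 -0.   0.   0.1  0.3  0.9]
141 117
0.7 385.1304347826087 279.5217391304348 380 391 275 284 [ 341.87797079 -137.05340103  176.        ]
0.49 228.9920634920635 155.37301587301587 223 235 149 162 [630.11340612 207.06535227 176.        ]
(np.float64(221.58954759672292), np.float64(177.34391754995417))
(np.float64(226.50195178824288), np.float64(153.5248602701276))
side 228 [588.35118582 229.56296952  52.74030415] [-2.4 -1.1 -0.9  2.   1.9 -0.2  1.   0.6 -0.4 -1.6  0.1 -0.2 -0.5 -0.7
  0.3  4.   0.7]
248 90
0.65 260.31531531531533 111.24324324324324 256 264 103 119 [402.6604941  374.31398322 176.        ]
0.62 229.66190476190476 267.3095238095238 223 236 258 277 [ 342.25937308 -137.55923773  176.        ]
0.45 347.5448275862069 146.53103448275863 343 352 138 155 [631.39724609 205.38346978 176.        ]
(np.float64(328.9751241349413), np.float64(150.24371060052948))
(np.float64(347.1557369402002), np.float64(139.27697645332614))
```

```bash
ls pics
```

```text
side0.png
sidecrop.png
top0.png
topcrop.png
```

View pics/topcrop.png

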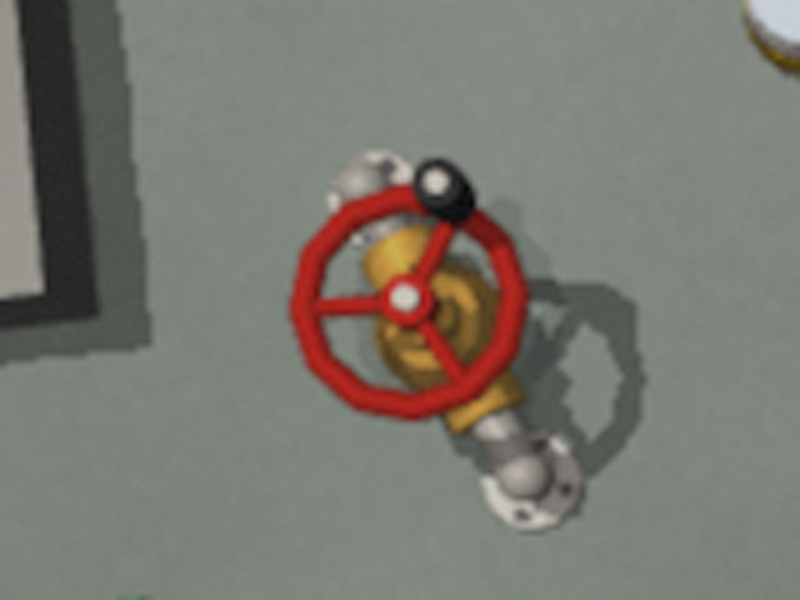

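View pics/sidecrop.png

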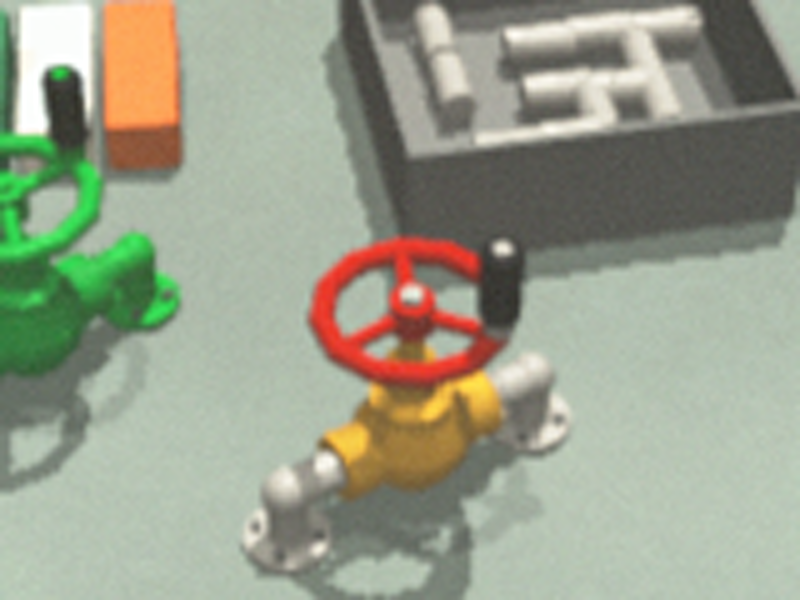

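Run:
```python
from h import *
t=get_image("top");s=get_image("side")
print("hub",ray(t,222,176.4,151),ray(s,330.4,149,151))
print("htop",ray(t,228.2,153.4,198),ray(s,348.4,139.4,198))
a=ray(t,247,214.6,8);b=ray(t,215.4,155,8);print("fl",a,b,(a+b)/2,np.hypot(*(a-b)[:2]),np.degrees(np.arctan2(*(b-a)[1::-1])))
a=ray(s,248+285/5,90+535/5,8);b=ray(s,248+535/5,90+415/5,8);print("fl",a,b,(a+b)/2,np.hypot(*(a-b)[:2]),np.degrees(np.arctan2(*(b-a)[1::-1])))
```

```text
hub [586.10673578 227.78263378 151.        ] [588.53979454 227.01285129 151.        ]
htop [630.19041566 205.21653102 198.        ] [633.14346953 208.23033366 198.        ]
fl [506.44651562 188.96946712   8.        ] [665.76536307 270.07722712   8.        ] [586.10593934 229.52334712   8.        ] 178.77629564547405 26.98022589746491
fl [512.05253095 186.72950541   8.        ] [668.15302219 268.50045978   8.        ] [590.10277657 227.6149826    8.        ] 176.2210326389361 27.647136178364377
```

Request:
step_arm:
  moves: "-0.3 0 -0.71 0 0 0 1;-0.3 0 -0.71 0 0 0 1;-0.3 0 -0.71 0 0 0 1;-0.3 0 -0.71 0 0 0 1;-0.3 0 -0.71 0 0 0 1;-0.3 0 -0.71 0 0 0 1;-0.3 0 -0.71 0 0 0 1;-0.3 0 -0.71 0 0 0 1;-0.3 0 -0.71 0 0 0 1;-0.3 0 -0.71 0 0 0 1;-0.3 0 -0.71 0 0 0 1;-0.3 0 -0.71 0 0 0 1;-0.3 0 -0.71 0 0 0 1;-0.3 0 -0.71 0 0 0 1;0 0 0 0 0 0 1;0 0 0 0 0 0 1"

```text
clock: 2.4
eef_pos: [630.4, 208.1, 231.0]
tool_rot: [-1.571, 0.0, 1.164]
force: [-0.4, 1.2, 0.1]
width: 85.5
```

Request:
step_arm:
  moves: "-0.02 0.28 -0.02 0 0 0 1;0 0.28 0 0 0 0 1;0 0.28 0 0 0 0 1;0 0.28 0 0 0 0 1;0 0.28 0 0 0 0 1;0 0 0 0 0 0 1"

```text
clock: 3.0
eef_pos: [628.6, 207.7, 158.3]
tool_rot: [-1.567, 0.003, 1.167]
force: [-0.2, 0.3, -1.0]
width: 85.6
```

Run:
```python
from h import *
for n in("top","side"):
    p=get_image(n);x,y=map(int,proj(p,[600,220,170]))
    cv2.imwrite(f"pics/{n}g.png",cv2.resize(p["color"][y-60:y+60,x-80:x+80],None,fx=4,fy=4,interpolation=cv2.INTER_CUBIC))
```

```text
(no output)
```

View pics/sideg.png

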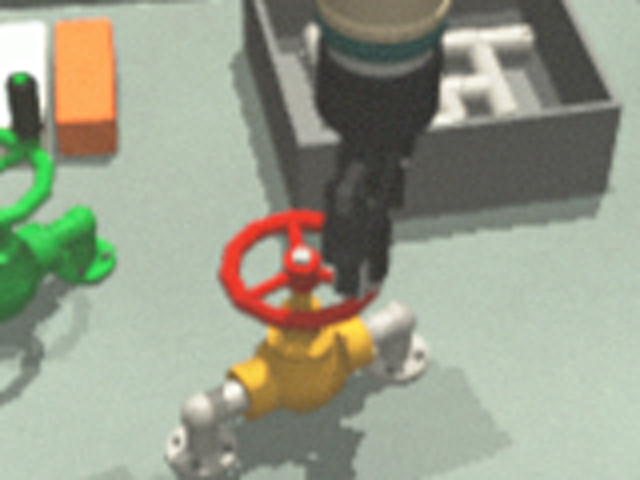

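The gripper straddles the handle (crop px ~360,230), clear of the hub. Closing now.

Request:
step_arm:
  moves: "0 -0.03 -0.05 0 0 0 1;0 0 0 0 0 0 0;0 0 0 0 0 0 0;0 0 0 0 0 0 0;0 0 0 0 0 0 0;0 0 0 0 0 0 0;0 0 0 0 0 0 0;0 0 0 0 0 0 0;0 0 0 0 0 0 0;0 0 0 0 0 0 0"

```text
clock: 4.1
eef_pos: [632.7, 206.9, 163.2]
tool_rot: [-1.571, 0.0, 1.167]
force: [-2.6, -1.0, 5.3]
width: 22.4
```

```bash
cat > arc.py <<'E'
import sys
from h import *
# usage: cx cy R targetstart end nrows  (angles deg); starts from measured pose
cx,cy,R,e,n=[float(a) for a in sys.argv[1:6]];n=int(n)
s=ctrl.read_state();x,y,z=s["eef_pos"];yaw=s["tool_rot"][2]
a0=np.degrees(np.arctan2(y-cy,x-cx));r0=np.hypot(x-cx,y-cy)
print("now",np.round([x,y,z,yaw],3),"ang",round(a0,2),"r",round(r0,2),"F",np.round(s["force"],1))
if len(sys.argv)>6: a0=float(sys.argv[6])
while a0-e>400:a0-=360
if len(sys.argv)>7: a0+=float(sys.argv[7])
out=[];c=np.array([x,y]);q=np.array([np.cos(yaw),np.sin(yaw)]);w=np.array([-np.sin(yaw),np.cos(yaw)])
for i in range(1,n+1):
    a=np.radians(a0+(e-a0)*i/n);r=r0+(R-r0)*min(1,i/4)
    d=np.array([cx+r*np.cos(a),cy+r*np.sin(a)])-c
    k=np.round([d@q/50,d@w/50],2);c=c+50*(k[0]*q+k[1]*w)
    out.append(f"{k[0]:g} 0 {k[1]:g} 0 0 0 0")
print(";".join(out))
E
python3 arc.py 587 228.5 50 -140 19
```

```text
now [632.711 206.937 163.174   1.167] ang -25.25 r 50.54 F [-2.6 -1.   5.3]
-0.11 0 0.01 0 0 0 0;-0.1 0 0.03 0 0 0 0;-0.1 0 0.03 0 0 0 0;-0.1 0 0.04 0 0 0 0;-0.09 0 0.05 0 0 0 0;-0.08 0 0.07 0 0 0 0;-0.08 0 0.07 0 0 0 0;-0.07 0 0.07 0 0 0 0;-0.07 0 0.09 0 0 0 0;-0.05 0 0.09 0 0 0 0;-0.04 0 0.09 0 0 0 0;-0.04 0 0.1 0 0 0 0;-0.02 0 0.11 0 0 0 0;-0.01 0 0.1 0 0 0 0;-0 0 0.11 0 0 0 0;0.01 0 0.1 0 0 0 0;0.02 0 0.11 0 0 0 0;0.03 0 0.1 0 0 0 0;0.05 0 0.09 0 0 0 0
```

Request:
step_arm:
  moves: "-0.11 0 0.01 0 0 0 0;-0.1 0 0.03 0 0 0 0;-0.1 0 0.03 0 0 0 0;-0.1 0 0.04 0 0 0 0;-0.09 0 0.05 0 0 0 0;-0.08 0 0.07 0 0 0 0;-0.08 0 0.07 0 0 0 0;-0.07 0 0.07 0 0 0 0;-0.07 0 0.09 0 0 0 0;-0.05 0 0.09 0 0 0 0;-0.04 0 0.09 0 0 0 0;-0.04 0 0.1 0 0 0 0;-0.02 0 0.11 0 0 0 0;-0.01 0 0.1 0 0 0 0;0 0 0.11 0 0 0 0;0.01 0 0.1 0 0 0 0;0.02 0 0.11 0 0 0 0;0.03 0 0.1 0 0 0 0;0.05 0 0.09 0 0 0 0;0 0 0 0 0 0 0"

```text
clock: 6.1
eef_pos: [550.6, 196.3, 163.2]
tool_rot: [-1.575, -0.002, 1.167]
force: [5.6, 3.1, -0.0]
width: 23.1
```

```bash
python3 arc.py 587 228.5 50 -170 10
python3 - <<'E'
from h import *
for n in("top","side"):
    p=get_image(n);x,y=map(int,proj(p,[587,228,150]))
    cv2.imwrite(f"pics/{n}h.png",cv2.resize(p["color"][y-60:y+60,x-80:x+80],None,fx=4,fy=4,interpolation=cv2.INTER_CUBIC))
E
```

```text
now [550.551 196.326 163.165   1.167] ang -138.57 r 48.62 F [ 5.6  3.1 -0. ]
0.02 0 0.05 0 0 0 0;0.02 0 0.05 0 0 0 0;0.02 0 0.05 0 0 0 0;0.03 0 0.05 0 0 0 0;0.04 0 0.04 0 0 0 0;0.03 0 0.04 0 0 0 0;0.04 0 0.04 0 0 0 0;0.04 0 0.03 0 0 0 0;0.05 0 0.04 0 0 0 0;0.04 0 0.03 0 0 0 0
```

View pics/sideh.png

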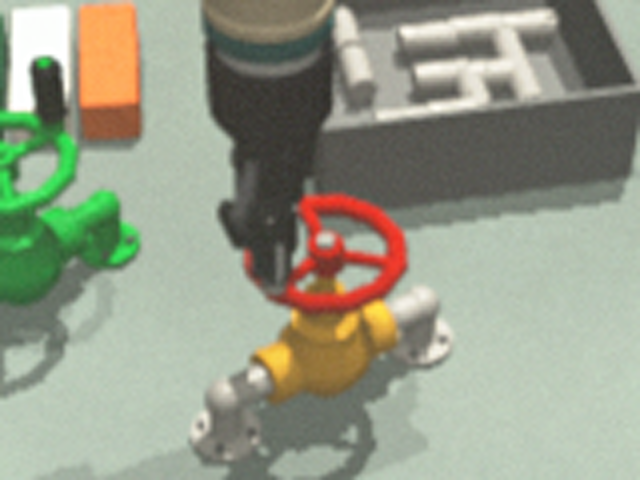

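View pics/toph.png

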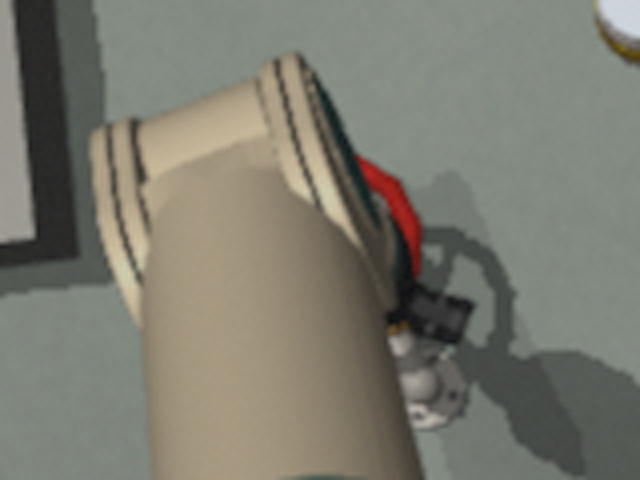

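Wheel turned with the handle (the spokes have moved) and the grip is good. Next I creep past the first candidate stop angle, -153°.

Request:
step_arm:
  moves: "0.02 0 0.05 0 0 0 0;0.02 0 0.05 0 0 0 0;0.02 0 0.05 0 0 0 0;0.03 0 0.05 0 0 0 0;0.04 0 0.04 0 0 0 0;0.03 0 0.04 0 0 0 0;0 0 0 0 0 0 0"

```text
clock: 6.9
eef_pos: [542.7, 208.0, 163.2]
tool_rot: [-1.578, -0.002, 1.166]
force: [9.3, 1.6, -0.7]
width: 22.6
```

```bash
python3 arc.py 587.5 229 50 -190 10
```

```text
now [542.747 208.005 163.22    1.166] ang -154.87 r 49.43 F [ 9.3  1.6 -0.7]
0.04 0 0.05 0 0 0 0;0.04 0 0.04 0 0 0 0;0.05 0 0.04 0 0 0 0;0.05 0 0.04 0 0 0 0;0.05 0 0.03 0 0 0 0;0.05 0 0.03 0 0 0 0;0.06 0 0.03 0 0 0 0;0.05 0 0.02 0 0 0 0;0.06 0 0.02 0 0 0 0;0.06 0 0.02 0 0 0 0
```

Request:
step_arm:
  moves: "0.04 0 0.05 0 0 0 0;0.04 0 0.04 0 0 0 0;0.05 0 0.04 0 0 0 0;0.05 0 0.04 0 0 0 0;0 0 0 0 0 0 0"

```text
clock: 7.4
eef_pos: [539.1, 218.6, 163.2]
tool_rot: [-1.579, -0.001, 1.165]
force: [11.2, 0.1, -2.4]
width: 22.7
```

```bash
python3 arc.py 587.5 229 50 -260 16
```

```text
now [539.059 218.629 163.212   1.165] ang -167.92 r 49.54 F [11.2  0.1 -2.4]
0.08 0 0.06 0 0 0 0;0.09 0 0.04 0 0 0 0;0.09 0 0.04 0 0 0 0;0.1 0 0.03 0 0 0 0;0.1 0 0.02 0 0 0 0;0.1 0 0 0 0 0 0;0.1 0 -0 0 0 0 0;0.1 0 -0.02 0 0 0 0;0.1 0 -0.02 0 0 0 0;0.09 0 -0.03 0 0 0 0;0.09 0 -0.05 0 0 0 0;0.09 0 -0.05 0 0 0 0;0.08 0 -0.06 0 0 0 0;0.07 0 -0.06 0 0 0 0;0.07 0 -0.08 0 0 0 0;0.06 0 -0.08 0 0 0 0
```

```bash
python3 arc.py 589.5 229.2 50 -260 16
```

```text
now [539.059 218.629 163.212   1.165] ang -168.16 r 51.54 F [11.2  0.1 -2.4]
0.09 0 0.05 0 0 0 0;0.1 0 0.04 0 0 0 0;0.09 0 0.03 0 0 0 0;0.1 0 0.01 0 0 0 0;0.1 0 0.02 0 0 0 0;0.1 0 0.01 0 0 0 0;0.1 0 -0.01 0 0 0 0;0.1 0 -0.01 0 0 0 0;0.1 0 -0.02 0 0 0 0;0.09 0 -0.04 0 0 0 0;0.09 0 -0.04 0 0 0 0;0.09 0 -0.05 0 0 0 0;0.08 0 -0.06 0 0 0 0;0.07 0 -0.07 0 0 0 0;0.07 0 -0.07 0 0 0 0;0.06 0 -0.09 0 0 0 0
```

Request:
step_arm:
  moves: "0.09 0 0.05 0 0 0 0;0.1 0 0.04 0 0 0 0;0.09 0 0.03 0 0 0 0;0.1 0 0.01 0 0 0 0;0.1 0 0.02 0 0 0 0;0.1 0 0.01 0 0 0 0;0.1 0 -0.01 0 0 0 0;0.1 0 -0.01 0 0 0 0;0.1 0 -0.02 0 0 0 0;0.09 0 -0.04 0 0 0 0;0.09 0 -0.04 0 0 0 0;0.09 0 -0.05 0 0 0 0;0.08 0 -0.06 0 0 0 0;0.07 0 -0.07 0 0 0 0;0.07 0 -0.07 0 0 0 0;0.06 0 -0.09 0 0 0 0;0 0 0 0 0 0 0"

```text
clock: 9.1
eef_pos: [575.8, 278.1, 163.1]
tool_rot: [-1.57, 0.005, 1.166]
force: [-1.5, -1.4, 9.8]
width: 22.6
```

```bash
python3 arc.py 588.3 229.2 50 -315 10
```

```text
now [575.756 278.071 163.085   1.166] ang 104.4 r 50.46 F [-1.5 -1.4  9.8]
0.06 0 -0.09 0 0 0 0;0.05 0 -0.09 0 0 0 0;0.03 0 -0.1 0 0 0 0;0.03 0 -0.1 0 0 0 0;0.02 0 -0.1 0 0 0 0;0.01 0 -0.1 0 0 0 0;-0 0 -0.11 0 0 0 0;-0.01 0 -0.1 0 0 0 0;-0.03 0 -0.1 0 0 0 0;-0.03 0 -0.1 0 0 0 0
```

Request:
step_arm:
  moves: "0.06 0 -0.09 0 0 0 0;0.05 0 -0.09 0 0 0 0;0.03 0 -0.1 0 0 0 0;0.03 0 -0.1 0 0 0 0;0.02 0 -0.1 0 0 0 0;0.01 0 -0.1 0 0 0 0;0 0 -0.11 0 0 0 0;-0.01 0 -0.1 0 0 0 0;-0.03 0 -0.1 0 0 0 0;-0.03 0 -0.1 0 0 0 0;0 0 0 0 0 0 0"

```text
clock: 10.2
eef_pos: [623.1, 265.3, 163.1]
tool_rot: [-1.568, 0.004, 1.166]
force: [-1.7, -0.5, 8.6]
width: 22.5
```

```bash
python3 arc.py 588.3 229.2 50 15 9
```

```text
now [623.118 265.291 163.12    1.166] ang 46.03 r 50.15 F [-1.7 -0.5  8.6]
-0.02 0 -0.06 0 0 0 0;-0.03 0 -0.05 0 0 0 0;-0.03 0 -0.05 0 0 0 0;-0.03 0 -0.05 0 0 0 0;-0.04 0 -0.05 0 0 0 0;-0.04 0 -0.05 0 0 0 0;-0.04 0 -0.04 0 0 0 0;-0.04 0 -0.04 0 0 0 0;-0.05 0 -0.04 0 0 0 0
```

Request:
step_arm:
  moves: "-0.02 0 -0.06 0 0 0 0;-0.03 0 -0.05 0 0 0 0;-0.03 0 -0.05 0 0 0 0;-0.03 0 -0.05 0 0 0 0;-0.04 0 -0.05 0 0 0 0;0 0 0 0 0 0 0"

```text
clock: 10.8
eef_pos: [631.6, 254.3, 163.1]
tool_rot: [-1.567, 0.003, 1.167]
force: [-4.0, 1.3, 8.6]
width: 22.3
```

Request:
step_arm:
  moves: "-0.04 0 -0.05 0 0 0 0;0 0 0 0 0 0 0;0 0 0 0 0 0 0"

```text
clock: 11.1
eef_pos: [632.3, 252.9, 163.1]
tool_rot: [-1.566, 0.002, 1.168]
force: [-5.3, 2.8, 9.5]
width: 22.7
```

```bash
python3 arc.py 588.3 229.2 50 15 4
```

```text
now [632.325 252.906 163.119   1.168] ang 28.3 r 50.0 F [-5.3  2.8  9.5]
-0.04 0 -0.04 0 0 0 0;-0.04 0 -0.05 0 0 0 0;-0.04 0 -0.04 0 0 0 0;-0.04 0 -0.03 0 0 0 0
```

Request:
step_arm:
  moves: "-0.04 0 -0.05 0 0 0 0;0 0 0 0 0 0 0;0 0 0 0 0 0 0"

```text
clock: 11.4
eef_pos: [632.4, 252.8, 163.1]
tool_rot: [-1.563, 0.0, 1.169]
force: [-7.2, 6.0, 8.7]
width: 22.7
```

Request:
step_arm:
  moves: "-0.04 0 -0.04 0 0 0 0;0 0 0 0 0 0 0;0 0 0 0 0 0 0"

```text
clock: 11.7
eef_pos: [632.4, 252.8, 163.1]
tool_rot: [-1.56, -0.002, 1.171]
force: [-8.2, 10.0, 9.9]
width: 22.8
```

```bash
python3 arc.py 588.3 229.2 50 15 4
```

```text
now [632.412 252.753 163.11    1.171] ang 28.1 r 50.01 F [-8.2 10.   9.9]
-0.04 0 -0.04 0 0 0 0;-0.04 0 -0.04 0 0 0 0;-0.04 0 -0.04 0 0 0 0;-0.04 0 -0.04 0 0 0 0
```

Request:
step_arm:
  moves: "-0.06 0 -0.06 0 0 0 0;-0.06 0 -0.06 0 0 0 0;0 0 0 0 0 0 0;0 0 0 0 0 0 0;0 0 0 0 0 0 0"

```text
clock: 12.2
eef_pos: [632.5, 252.5, 163.1]
tool_rot: [-1.553, -0.009, 1.175]
force: [-12.2, 20.0, 10.0]
width: 22.3
```

```bash
python3 arc.py 588.3 229.2 50 15 4
```

```text
now [632.527 252.527 163.09    1.175] ang 27.81 r 50.0 F [-12.2  20.   10. ]
-0.04 0 -0.04 0 0 0 0;-0.04 0 -0.04 0 0 0 0;-0.04 0 -0.04 0 0 0 0;-0.04 0 -0.04 0 0 0 0
```

The stop is confirmed: the handle stays at 28° while the push rises to about 23 N, and this matches the pipe yaw of about 27°. Next I relax the push, then go anticlockwise two turns.

Request:
step_arm:
  moves: "0.07 0 0.07 0 0 0 0;0.07 0 0.07 0 0 0 0;0.05 0 0.05 0 0 0 0;0 0 0 0 0 0 0;0 0 0 0 0 0 0"

```text
clock: 12.7
eef_pos: [632.4, 252.9, 163.1]
tool_rot: [-1.565, 0.002, 1.168]
force: [-5.6, 3.6, 9.8]
width: 22.8
```

```bash
python3 arc.py 588.3 229.2 50 142 19
```

```text
now [632.376 252.924 163.101   1.168] ang 28.29 r 50.05 F [-5.6  3.6  9.8]
0.06 0 0.09 0 0 0 0;0.05 0 0.09 0 0 0 0;0.04 0 0.09 0 0 0 0;0.04 0 0.1 0 0 0 0;0.02 0 0.1 0 0 0 0;0.01 0 0.11 0 0 0 0;-0 0 0.1 0 0 0 0;-0.01 0 0.11 0 0 0 0;-0.03 0 0.1 0 0 0 0;-0.03 0 0.1 0 0 0 0;-0.04 0 0.09 0 0 0 0;-0.05 0 0.09 0 0 0 0;-0.07 0 0.09 0 0 0 0;-0.07 0 0.07 0 0 0 0;-0.07 0 0.07 0 0 0 0;-0.09 0 0.06 0 0 0 0;-0.09 0 0.06 0 0 0 0;-0.09 0 0.04 0 0 0 0;-0.1 0 0.03 0 0 0 0
```

Request:
step_arm:
  moves: "0.06 0 0.09 0 0 0 0;0.05 0 0.09 0 0 0 0;0.04 0 0.09 0 0 0 0;0.04 0 0.1 0 0 0 0;0.02 0 0.1 0 0 0 0;0.01 0 0.11 0 0 0 0;0 0 0.1 0 0 0 0;-0.01 0 0.11 0 0 0 0;-0.03 0 0.1 0 0 0 0;-0.03 0 0.1 0 0 0 0;-0.04 0 0.09 0 0 0 0;-0.05 0 0.09 0 0 0 0;-0.07 0 0.09 0 0 0 0;-0.07 0 0.07 0 0 0 0;-0.07 0 0.07 0 0 0 0;-0.09 0 0.06 0 0 0 0;-0.09 0 0.06 0 0 0 0;-0.09 0 0.04 0 0 0 0;-0.1 0 0.03 0 0 0 0;0 0 0 0 0 0 0"

```text
clock: 14.7
eef_pos: [549.7, 261.5, 163.1]
tool_rot: [-1.566, -0.001, 1.169]
force: [-3.3, 5.4, 8.1]
width: 22.6
```

```bash
python3 arc.py 588.3 229.2 50 256 20
```

```text
now [549.737 261.527 163.11    1.169] ang 140.03 r 50.32 F [-3.3  5.4  8.1]
-0.1 0 0.02 0 0 0 0;-0.1 0 0.02 0 0 0 0;-0.1 0 -0 0 0 0 0;-0.1 0 -0.01 0 0 0 0;-0.1 0 -0.01 0 0 0 0;-0.1 0 -0.03 0 0 0 0;-0.09 0 -0.04 0 0 0 0;-0.09 0 -0.04 0 0 0 0;-0.09 0 -0.06 0 0 0 0;-0.08 0 -0.06 0 0 0 0;-0.07 0 -0.07 0 0 0 0;-0.07 0 -0.08 0 0 0 0;-0.06 0 -0.08 0 0 0 0;-0.04 0 -0.09 0 0 0 0;-0.04 0 -0.09 0 0 0 0;-0.03 0 -0.1 0 0 0 0;-0.02 0 -0.1 0 0 0 0;-0.01 0 -0.1 0 0 0 0;-0 0 -0.1 0 0 0 0;0.01 0 -0.1 0 0 0 0
```

Request:
step_arm:
  moves: "-0.1 0 0.02 0 0 0 0;-0.1 0 0.02 0 0 0 0;-0.1 0 0 0 0 0 0;-0.1 0 -0.01 0 0 0 0;-0.1 0 -0.01 0 0 0 0;-0.1 0 -0.03 0 0 0 0;-0.09 0 -0.04 0 0 0 0;-0.09 0 -0.04 0 0 0 0;-0.09 0 -0.06 0 0 0 0;-0.08 0 -0.06 0 0 0 0;-0.07 0 -0.07 0 0 0 0;-0.07 0 -0.08 0 0 0 0;-0.06 0 -0.08 0 0 0 0;-0.04 0 -0.09 0 0 0 0;-0.04 0 -0.09 0 0 0 0;-0.03 0 -0.1 0 0 0 0;-0.02 0 -0.1 0 0 0 0;-0.01 0 -0.1 0 0 0 0;0 0 -0.1 0 0 0 0;0.01 0 -0.1 0 0 0 0"

```text
clock: 16.7
eef_pos: [576.5, 180.8, 163.1]
tool_rot: [-1.566, -0.001, 1.169]
force: [-3.9, 5.1, 7.6]
width: 22.5
```

```bash
python3 arc.py 588.3 229.2 50 14 20
```

```text
now [576.545 180.787 163.094   1.169] ang -103.65 r 49.82 F [-3.9  5.1  7.6]
0.02 0 -0.1 0 0 0 0;0.03 0 -0.1 0 0 0 0;0.04 0 -0.09 0 0 0 0;0.05 0 -0.09 0 0 0 0;0.06 0 -0.08 0 0 0 0;0.07 0 -0.08 0 0 0 0;0.08 0 -0.07 0 0 0 0;0.08 0 -0.06 0 0 0 0;0.09 0 -0.05 0 0 0 0;0.09 0 -0.05 0 0 0 0;0.1 0 -0.03 0 0 0 0;0.1 0 -0.02 0 0 0 0;0.1 0 -0.01 0 0 0 0;0.1 0 -0.01 0 0 0 0;0.11 0 0.01 0 0 0 0;0.1 0 0.02 0 0 0 0;0.09 0 0.03 0 0 0 0;0.1 0 0.04 0 0 0 0;0.09 0 0.05 0 0 0 0;0.09 0 0.05 0 0 0 0
```

Request:
step_arm:
  moves: "0.02 0 -0.1 0 0 0 0;0.03 0 -0.1 0 0 0 0;0.04 0 -0.09 0 0 0 0;0.05 0 -0.09 0 0 0 0;0.06 0 -0.08 0 0 0 0;0.07 0 -0.08 0 0 0 0;0.08 0 -0.07 0 0 0 0;0.08 0 -0.06 0 0 0 0;0.09 0 -0.05 0 0 0 0;0.09 0 -0.05 0 0 0 0;0.1 0 -0.03 0 0 0 0;0.1 0 -0.02 0 0 0 0;0.1 0 -0.01 0 0 0 0;0.1 0 -0.01 0 0 0 0;0.11 0 0.01 0 0 0 0;0.1 0 0.02 0 0 0 0;0.09 0 0.03 0 0 0 0;0.1 0 0.04 0 0 0 0;0.09 0 0.05 0 0 0 0;0.09 0 0.05 0 0 0 0"

```text
clock: 18.7
eef_pos: [637.8, 235.3, 163.1]
tool_rot: [-1.569, 0.007, 1.165]
force: [-2.4, -4.6, 10.5]
width: 22.3
```

```bash
python3 arc.py 588.3 229.2 50 130 20
```

```text
now [637.818 235.255 163.109   1.165] ang 6.97 r 49.89 F [-2.4 -4.6 10.5]
0.09 0 0.06 0 0 0 0;0.08 0 0.07 0 0 0 0;0.08 0 0.07 0 0 0 0;0.07 0 0.09 0 0 0 0;0.05 0 0.09 0 0 0 0;0.05 0 0.09 0 0 0 0;0.04 0 0.1 0 0 0 0;0.02 0 0.11 0 0 0 0;0.02 0 0.1 0 0 0 0;-0 0 0.11 0 0 0 0;-0.01 0 0.11 0 0 0 0;-0.02 0 0.1 0 0 0 0;-0.03 0 0.11 0 0 0 0;-0.05 0 0.1 0 0 0 0;-0.05 0 0.09 0 0 0 0;-0.06 0 0.09 0 0 0 0;-0.07 0 0.08 0 0 0 0;-0.08 0 0.07 0 0 0 0;-0.09 0 0.06 0 0 0 0;-0.09 0 0.06 0 0 0 0
```

Request:
step_arm:
  moves: "0.09 0 0.06 0 0 0 0;0.08 0 0.07 0 0 0 0;0.08 0 0.07 0 0 0 0;0.07 0 0.09 0 0 0 0;0.05 0 0.09 0 0 0 0;0.05 0 0.09 0 0 0 0;0.04 0 0.1 0 0 0 0;0.02 0 0.11 0 0 0 0;0.02 0 0.1 0 0 0 0;0 0 0.11 0 0 0 0;-0.01 0 0.11 0 0 0 0;-0.02 0 0.1 0 0 0 0;-0.03 0 0.11 0 0 0 0;-0.05 0 0.1 0 0 0 0;-0.05 0 0.09 0 0 0 0;-0.06 0 0.09 0 0 0 0;-0.07 0 0.08 0 0 0 0;-0.08 0 0.07 0 0 0 0;-0.09 0 0.06 0 0 0 0;-0.09 0 0.06 0 0 0 0"

```text
clock: 20.7
eef_pos: [558.8, 270.2, 163.2]
tool_rot: [-1.573, -0.001, 1.166]
force: [5.8, -0.1, 4.7]
width: 22.6
```

```bash
python3 arc.py 588.3 229.2 50 245 20
```

```text
now [558.766 270.193 163.161   1.166] ang 125.77 r 50.52 F [ 5.8 -0.1  4.7]
-0.09 0 0.05 0 0 0 0;-0.1 0 0.03 0 0 0 0;-0.1 0 0.03 0 0 0 0;-0.11 0 0.02 0 0 0 0;-0.1 0 0 0 0 0 0;-0.1 0 0 0 0 0 0;-0.11 0 -0.01 0 0 0 0;-0.1 0 -0.03 0 0 0 0;-0.1 0 -0.03 0 0 0 0;-0.09 0 -0.05 0 0 0 0;-0.09 0 -0.05 0 0 0 0;-0.08 0 -0.07 0 0 0 0;-0.08 0 -0.07 0 0 0 0;-0.06 0 -0.08 0 0 0 0;-0.06 0 -0.08 0 0 0 0;-0.05 0 -0.09 0 0 0 0;-0.04 0 -0.1 0 0 0 0;-0.03 0 -0.1 0 0 0 0;-0.02 0 -0.1 0 0 0 0;-0.01 0 -0.1 0 0 0 0
```

Request:
step_arm:
  moves: "-0.09 0 0.03 0 0 0 0;-0.1 0 0.03 0 0 0 0;-0.1 0 0.03 0 0 0 0;-0.11 0 0.02 0 0 0 0;-0.1 0 0 0 0 0 0;-0.1 0 0 0 0 0 0;-0.11 0 -0.01 0 0 0 0;-0.1 0 -0.03 0 0 0 0;-0.1 0 -0.03 0 0 0 0;-0.09 0 -0.05 0 0 0 0;-0.09 0 -0.05 0 0 0 0;-0.08 0 -0.07 0 0 0 0;-0.08 0 -0.07 0 0 0 0;-0.06 0 -0.08 0 0 0 0;-0.06 0 -0.08 0 0 0 0;-0.05 0 -0.09 0 0 0 0;-0.04 0 -0.1 0 0 0 0;-0.03 0 -0.1 0 0 0 0;-0.02 0 -0.1 0 0 0 0;-0.01 0 -0.1 0 0 0 0"

```text
clock: 22.7
eef_pos: [563.7, 185.9, 163.1]
tool_rot: [-1.565, 0.001, 1.168]
force: [-3.8, 2.2, 12.2]
width: 22.4
```

```bash
python3 arc.py 588.3 229.2 50 -5 20
```

```text
now [563.708 185.873 163.055   1.168] ang -119.58 r 49.82 F [-3.8  2.2 12.2]
-0.01 0 -0.1 0 0 0 0;0.01 0 -0.1 0 0 0 0;0.01 0 -0.1 0 0 0 0;0.02 0 -0.1 0 0 0 0;0.03 0 -0.09 0 0 0 0;0.05 0 -0.09 0 0 0 0;0.05 0 -0.09 0 0 0 0;0.06 0 -0.08 0 0 0 0;0.06 0 -0.07 0 0 0 0;0.08 0 -0.07 0 0 0 0;0.08 0 -0.06 0 0 0 0;0.08 0 -0.05 0 0 0 0;0.09 0 -0.04 0 0 0 0;0.1 0 -0.03 0 0 0 0;0.1 0 -0.03 0 0 0 0;0.1 0 -0.01 0 0 0 0;0.1 0 -0 0 0 0 0;0.09 0 0 0 0 0 0;0.1 0 0.02 0 0 0 0;0.1 0 0.03 0 0 0 0
```

Request:
step_arm:
  moves: "-0.01 0 -0.1 0 0 0 0;0.01 0 -0.1 0 0 0 0;0.01 0 -0.1 0 0 0 0;0.02 0 -0.1 0 0 0 0;0.03 0 -0.09 0 0 0 0;0.05 0 -0.09 0 0 0 0;0.05 0 -0.09 0 0 0 0;0.06 0 -0.08 0 0 0 0;0.06 0 -0.07 0 0 0 0;0.08 0 -0.07 0 0 0 0;0.08 0 -0.06 0 0 0 0;0.08 0 -0.05 0 0 0 0;0.09 0 -0.04 0 0 0 0;0.1 0 -0.03 0 0 0 0;0.1 0 -0.03 0 0 0 0;0.1 0 -0.01 0 0 0 0;0.1 0 0 0 0 0 0;0.09 0 0 0 0 0 0;0.1 0 0.02 0 0 0 0;0.1 0 0.03 0 0 0 0"

```text
clock: 24.7
eef_pos: [637.5, 221.7, 163.1]
tool_rot: [-1.565, 0.006, 1.167]
force: [-4.9, -3.7, 13.6]
width: 22.5
```

```bash
python3 arc.py 588.3 229.2 50 28.2 12
```

```text
now [637.529 221.713 163.064   1.167] ang -8.65 r 49.79 F [-4.9 -3.7 13.6]
0.05 0 0.01 0 0 0 0;0.05 0 0.02 0 0 0 0;0.05 0 0.02 0 0 0 0;0.05 0 0.02 0 0 0 0;0.05 0 0.03 0 0 0 0;0.04 0 0.02 0 0 0 0;0.05 0 0.04 0 0 0 0;0.04 0 0.03 0 0 0 0;0.04 0 0.03 0 0 0 0;0.04 0 0.04 0 0 0 0;0.04 0 0.04 0 0 0 0;0.03 0 0.04 0 0 0 0
```

Request:
step_arm:
  moves: "0.05 0 0.01 0 0 0 0;0.05 0 0.02 0 0 0 0;0.05 0 0.02 0 0 0 0;0.05 0 0.02 0 0 0 0;0.05 0 0.03 0 0 0 0;0.04 0 0.02 0 0 0 0;0.05 0 0.04 0 0 0 0;0.04 0 0.03 0 0 0 0;0.04 0 0.03 0 0 0 0;0.04 0 0.04 0 0 0 0;0.03 0 0.03 0 0 0 0;0 0 0 0 0 0 0;0 0 0 0 0 0 0"

```text
clock: 26.0
eef_pos: [634.5, 248.5, 163.1]
tool_rot: [-1.566, 0.007, 1.166]
force: [-4.3, -4.6, 12.2]
width: 22.8
```

```bash
python3 arc.py 588.3 229.2 50 28.2 1
```

```text
now [634.492 248.492 163.069   1.166] ang 22.67 r 50.06 F [-4.3 -4.6 12.2]
0.06 0 0.07 0 0 0 0
```

Request:
step_arm:
  moves: "0.03 0 0.04 0 0 0 0;0.03 0 0.03 0 0 0 0;0 0 0 0 0 0 0;0 0 0 0 0 0 0"

```text
clock: 26.4
eef_pos: [632.7, 252.3, 163.1]
tool_rot: [-1.567, 0.007, 1.166]
force: [-3.9, -6.1, 12.6]
width: 22.4
```

```bash
python3 arc.py 588.3 229.2 50 28.2 1
```

```text
now [632.744 252.28  163.072   1.166] ang 27.44 r 50.08 F [-3.9 -6.1 12.6]
0.01 0 0.01 0 0 0 0
```

Request:
step_arm:
  moves: "0.01 0 0.01 0 0 0 0;0 0 0 0 0 0 0;0 0 0 0 0 0 0"

```text
clock: 26.7
eef_pos: [632.6, 252.5, 163.0]
tool_rot: [-1.567, 0.008, 1.166]
force: [-4.0, -5.9, 12.0]
width: 22.7
```

```bash
python3 arc.py 588.3 229.2 50 28.2 1
python3 - <<'E'
from h import *
import time
for n in("side","top"):
    p=get_image(n);x,y=map(int,proj(p,[587,228,150]))
    cv2.imwrite(f"pics/{n}end.png",p["color"])
    cv2.imwrite(f"pics/{n}e.png",cv2.resize(p["color"][y-60:y+60,x-80:x+80],None,fx=5,fy=5,interpolation=cv2.INTER_CUBIC))
E
python3 arc.py 588.3 229.2 50 28.2 1
```

```text
now [632.646 252.51  163.047   1.166] ang 27.73 r 50.1 F [-4.  -5.9 12. ]
0 0 0.01 0 0 0 0
now [632.637 252.551 163.086   1.166] ang 27.77 r 50.11 F [-3.1 -6.  12.9]
0 0 0.01 0 0 0 0
```

View pics/sidee.png

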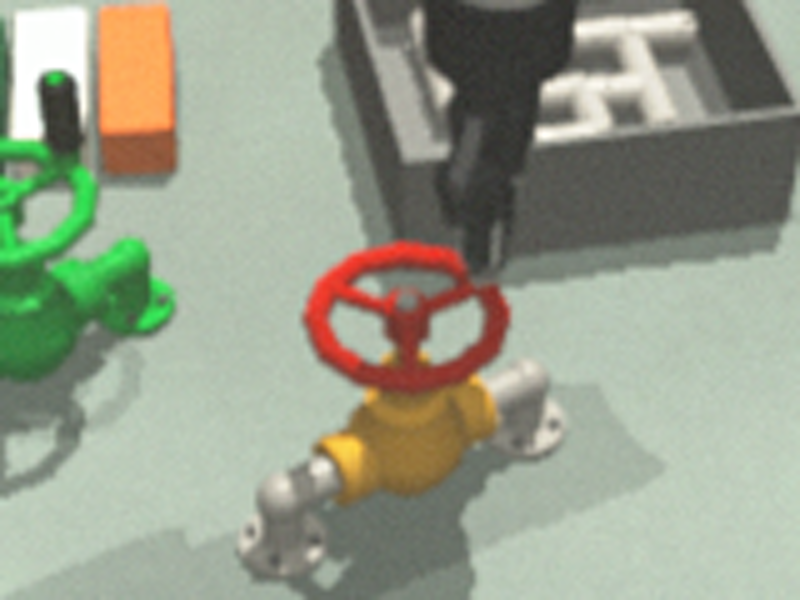

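View pics/topend.png

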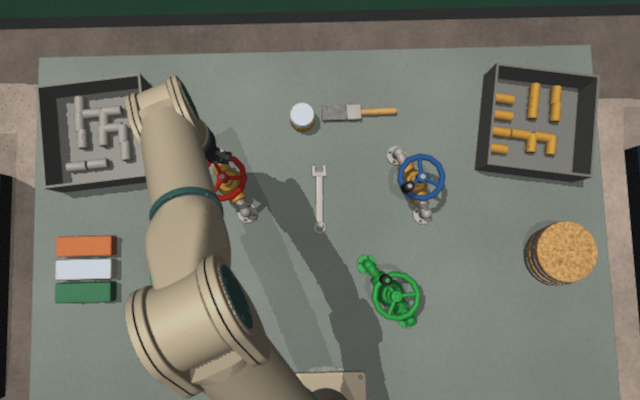

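The side view shows the handle spoke at crop px (480,285) lying over the far pipe arm. In the top view the blue valve, wrench, tin and brush are where they were. One last half-degree nudge follows.

Request:
step_arm:
  moves: "0 0 0.01 0 0 0 0;0 0 0 0 0 0 0;0 0 0 0 0 0 0;0 0 0 0 0 0 0"

```text
clock: 27.2
eef_pos: [632.5, 252.7, 163.1]
tool_rot: [-1.568, 0.007, 1.165]
force: [-2.8, -5.4, 12.5]
width: 22.3
```

```bash
python3 arc.py 588.3 229.2 50 28.2 1; python3 -c "
from h import *
print(np.round(ctrl.read_state()['qd'],4))"
```

```text
now [632.529 252.737 163.098   1.165] ang 28.02 r 50.1 F [-2.8 -5.4 12.5]
0 0 0 0 0 0 0
[ 0.0001 -0.001  -0.0011  0.0002 -0.0004  0.      0.0007]
```

```bash
python3 -c "
from h import *
ctrl.finish_job();s=ctrl.read_state();print(s['clock'],s['eef_pos'],s['width'])"
```

```text
the job is handed in; nothing more can be done
the job is handed in; nothing more can be done
```

I turned the red wheel clockwise by its crank handle until it was shut, then backed it off two full turns anticlockwise. I handed the job in with the gripper still closed on the handle.

- **Stop:** The handle stayed at about 28.2° in the world frame while the push rose to about 23 N. That agrees with the valve's yaw of about 27° measured from the pictures. The wheel passed the other possible stop, near 207°, without any resistance.
- **Final position:** The handle stood at 28.0°, two turns from the stop to within about 0.3°. This comes from the tool position; I had no direct reading of the wheel.
- **At rest:** Joint speeds were close to zero. The gripper opening was about 22.5 mm, a little under the handle's stated 24 mm and unchanged through both turns. Residual force was about 6 N sideways and 12 N upward.
- **Other checks:** The clock read 27 s of the 58 s allowed. The last pictures show the blue valve, wrench, tin and brush where they were. One green look-alike was hidden by the arm from above, but the side view shows it unchanged.

No check failed. Picture estimates of the stem position differed by 1–2 mm, so I used the centre traced by the handle itself.

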